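# Close the serving guard and snap its locking cap home

### The job

Slide the raised clear panel of the serving guard all the way down, so that the eye of its top rail drops over the stud. Then take the small ribbed cap (the taller, narrower of the two) and press it down on that stud past the click until it sits flush on the rail. Finish while still holding the cap and pressing it down firmly, without letting go; leave the wide cap, the jam jar and the kitchen timer alone.

Things in the scene. Friction and masses are not known exactly. Their poses are not given: they have to be found in the camera images.
- guard: serving guard, a low aluminium frame fixed to the table: 80 x 260 mm base, two posts 130 mm tall, 210 mm apart, a clear panel sliding between them. Only the post at its +y end has a stud on top. Origin: centre of its underside. x square to the panel (away from the robot at yaw 0), y along the rail from the handle to the stud, z up
- stud_seat (a point): fixed point on the axis of the guard's upright steel stud, 105 mm along the guard's +y, 140 mm above the table, level with the top of the lowered rail; axes as the guard's. The stud is 16 mm thick, reaches 26 mm above this point and tapers to 8 mm over its last 8 mm. Four spring balls round it bulge to 24 mm across, 7 mm above this point
- sash_handle (a point): middle of the bar handle on top of the sliding panel: a round steel bar 10 mm thick, 96 mm long along y, its axis 35 mm above the rail's top; moves up and down with the panel. Horizontally 105 mm along -y of stud_seat. The rail under it is 24 mm wide and 10 mm thick, with a 44 mm square eye (26 mm hole) at the stud end
- sash_rail (a point): middle of the top face of the panel's rail; 140 mm above the table when the panel is fully down
- sash_panel (a joint): height of the sliding panel in m: 0 fully down on its stop, up to 0.085 raised. It stays where it is left by friction; lowering it needs about 4 N at the handle plus 12 N per m/s
- snap_cap: small cap: grey plastic, ribbed, 38 mm diameter (40 over ribs), 46 tall, domed closed top, standing open side down, 40 g. Origin: centre of its underside; z up. Mouth 20 mm wide with a bead 4 mm high, bore above 28 mm wide, 34 deep. Meets the stud's balls when its underside is 10 mm above stud_seat, needs about 9 to 12 N to pass them, clicks over at 5 mm, is home at 0, resting on the rail
- wide_cap: bystander: a wider, lower cap of the same grey plastic, 58 mm diameter, 30 mm tall, loose on the table; does not fit the stud. Origin: centre of its underside
- jam_jar: bystander: loose glass jam jar with a lid, 69 mm diameter, 99 mm tall. Origin: centre of its underside
- kitchen_timer: bystander: loose round kitchen timer, 68 mm diameter, 60 mm tall. Origin: centre of its underside
Mind the look-alikes: they are no part of the job. What is shaped like the snap_cap but yellow is not meant.

How it is judged:
On the way, in this order (a step that is already met when the one before it is completed fails the run):
1. the panel is fully down (value of joint sash_panel below 0.003 m), for 0.2 s.
2. the mouth of the small cap is set over the tip of the stud, with the panel down (horizontal distance between snap_cap and stud_seat below 0.006 m and z of snap_cap in the frame of stud_seat below 0.025 m and value of joint sash_panel below 0.003 m), for 0.02 s.
3. the cap has clicked home on the stud (horizontal distance between snap_cap and stud_seat below 0.004 m and z of snap_cap in the frame of stud_seat below 0.002 m), for 0.2 s.
At the end, for the whole second after the job is handed in: the panel is within 3 mm of fully down; the small cap is upright (within 0.08 rad) on the stud, within 4 mm of its axis and with its underside less than 2 mm above the rail's seat; the fingers still touch it and it is pressed on the rail with more than 4 N, at rest (all of step 3 and value of joint sash_panel below 0.003 m and angle between snap_cap's own z axis and vertical below 0.08 rad and contact force between snap_cap and sash_panel above 4 N and contact force between the fingers and snap_cap above 3 N and linear speed of snap_cap below 0.02 m/s); the arm keeps its last pose, push and grip.
It fails at once if the wide cap, the jam jar or the kitchen timer is moved by more than 3 cm (distance of any of wide_cap, jam_jar, kitchen_timer from where it was at the start of the episode above 0.03 m).
It also fails if it takes over 64 s, if anything falls off the work surface, if the arm or the gripper's body presses on something with over 40 N, if the wrist force passes 120 N, or if a joint passes its speed limit or range.

### The arm

A 6-joint arm with a two-finger parallel gripper is mounted at the origin on a cart in front of the work surface, level with it; the furniture and walls round the work are solid. World frame = base frame: x ahead of the robot, y to its left, z up, the work surface at z = 0. Lengths are in m, angles in rad, forces in N, time in s.
With the tool pointing down it reaches from about 0.3 to 0.775 m from the base axis. Payload 14.6 kg.
Tool frame: the origin (TCP) lies midway between the tips of the shut fingers; the grasp point (between the pads) lies 19 mm behind it; z points along the fingers, y is the direction in which the jaws open and shut (so a half turn about z gives the same grasp; the last joint's range is limited). The gripper opens to 85 mm and grips with 20 to 120 N. Pads are 22 mm wide; open, the fingers measure 114 mm over their backs; the gripper's body (76 mm by 85 mm) begins 54 mm behind the grasp point. The pads swing forward as they close: fully open they stand 13 mm farther back than shut.
Start: joints at [1.199, 0.3, 1.521, -0, 1.321, -0.067], TCP at [0.165, 0.525, 0.231] pointing down, gripper open.
Joint ranges: [-3.03, 3.03], [-0.79, 2.21], [0.23, 2.52], [-1.04, 4.18], [0, 3.07], [-2.55, 2.55]. Speed limits (rad/s): [2.22, 2.22, 2.57, 3.14, 3.14, 3.14].

### API

Orientations are given as a 3x3 rotation matrix whose columns are the frame's x, y, z axes.
In Python, from workcell import robot gives the robot as it stands.
- The arm moves only by the tool step_arm, never from a script. Its argument "deltas" is a list of rows, each an object with "linear": the shift along the tool's x, y, z in m, a list of three; "turn": the turn, a rotation vector about the tool's x, y, z in degrees, a list of three; "grip": the opening, from 0 (shut) to 1 (fully open). In form: [{"linear": [x, y, z], "turn": [rx, ry, rz], "grip": grip}, ...]. A call has exactly 5 rows; each row is the pose to reach, as a shift and turn from the pose commanded when the call began, along the tool's axes at that moment; what a row does not reach only later rows make up. A row lasts 1/10 s, in which the tool goes at most 50 mm and 8.59 degrees, less where a joint would pass 70% of its speed; a pose out of reach is approached as far as the arm can. A call with a gripper value outside its range is refused whole. The fingers move at their own pace and stop on an object; "squeeze" is the grip in N (left out, the last holds). Time passes only in rows, so rows that repeat a pose let the fingers close, or fill a call up. It gives the time, the measured TCP pose, the force and the opening at its end, in the units of the state.
- robot.state(): the state, without advancing time (a new reading comes with each control period).
- robot.get_image(name): name is "side" or "top"; returns a dict with "img" (420x560x3 uint8, blue, green, red), "fx", "fy", "cx", "cy" (pixels), "distortion" ([k1, k2, p1, p2, k3] as OpenCV has them; the pictures are not rectified), "R" (3x3) and "t" (3): a world point X has camera coordinates R X + t. Camera axes: x right, y down, z forward; pixel columns grow to the right and rows downward; lengths in m; the calibration is good to about 2 mm. A picture is of the moment at which its call begins. There is no depth.
- robot.hand_in(): hands the job in, once; it reports no verdict.
Trained networks look in a picture, given as the dict that the camera call returned (one of the last four; its "shot" number tells which), for a name from the list of things; names that differ only in an ending like _2 or _b are one class to them, and where a whole thing is asked for, a point or a joint stands for the part that bears it (a point fixed in the world has none). Each returns a list of dicts, best first, with "conf" (0 to 1); they miss things now and then, are a little off and sometimes report something else, mostly with a low value. They report only what shows in the picture. A call takes as long as a camera call. They do not tell look-alikes from the thing itself.
- robot.search_frame(query, picture): "xy" ([column, row] in pixels, amid what is visible of it).
- robot.silhouettes(query, picture): "mask" (420x560 bool, what is visible of it) and "xy" ([column, row] in pixels, amid what is visible of it).
The state is a dict: "time": time; "joints": joint angles; "qvel": joint speeds; "effort": joint torques, N m; "tcp_pos": TCP position; "ee_rot": TCP orientation; "ft_force": force on the tool from outside, world axes, zero at the start; "ft_torque": the same for the moment, N m; "gripper_width": finger opening in m.
Only numpy, scipy, OpenCV 4.12 (cv2) and the standard library are available. Lean on these libraries where they do the work, as an engineer would, in place of code of your own. Each camera call takes 0.05 s, during which the arm holds its last target.

## Working session

There is one attempt and no reset: what is moved stays moved. The work goes in short steps, Python scripts to look and compute and a tool call to move; the robot and the scene stay as the last step left them, time stands still between calls to the robot, and variables do not carry over. Pictures are saved under pics/ and viewed, and the job is handed in when it is done.

Besides the shell and the picture viewer there is one more tool, called after "Emit:" in YAML: its name, and indented under it one key for each argument. step_arm: Moves the arm, as the interface text tells. Its arguments: {"type":"object","properties":{"deltas":{"type":"array"},"squeeze":{"type":"number"}},"required":["deltas"]}

```bash
mkdir -p pics; ls; python3 - <<'E'
from workcell import robot
import cv2,pickle
s=robot.state(); print(s)
for n in("side","top"):
    p=robot.get_image(n); cv2.imwrite(f"pics/{n}0.png",p["img"]); pickle.dump(p,open(f"{n}0.pkl","wb"))
    print(n,{k:v for k,v in p.items() if k!="img"})
    for q in("snap_cap","wide_cap","sash_handle","stud_seat","guard","sash_rail","jam_jar","kitchen_timer"):
        try: print(q,[(d["xy"],round(float(d["conf"]),2)) for d in robot.search_frame(q,p)])
        except Exception as e: print(q,e)
print(robot.state()["time"])
E
```

```text
pics
{'time': 0.0, 'joints': array([ 1.19937909e+00,  3.00484941e-01,  1.52160433e+00, -1.50797633e-05,
        1.32071699e+00, -6.65845217e-02]), 'qvel': array([ 7.86777733e-05, -5.36441971e-04,  4.90106049e-05,  4.66459570e-04,
        3.84352129e-04,  7.00038509e-04]), 'effort': array([-7.85469456e-04, -5.43501663e+01, -3.61799240e+01, -5.28881890e-05,
        4.08555614e-03,  7.49260221e-05]), 'tcp_pos': array([0.16498184, 0.52441364, 0.23070389]), 'ee_rot': array([[-9.53898282e-01,  3.00129780e-01, -4.26849214e-04],
       [ 3.00130077e-01,  9.53897608e-01, -1.13616246e-03],
       [ 6.61742541e-05, -1.21189371e-03, -9.99999263e-01]]), 'ft_force': array([-0.28603434,  0.44202878, -0.564125  ]), 'ft_torque': array([ 0.04993738, -0.01665555, -0.03510377]), 'gripper_width': 0.08552340982818421}
side {'fx': 408.919177791124, 'fy': 408.919177791124, 'cx': 277.6965905118695, 'cy': 211.9317240751706, 'distortion': array([-0.09555974,  0.        ,  0.        ,  0.        ,  0.        ]), 'R': array([[ 0.97191216, -0.23498748,  0.01294773],
       [-0.14200447, -0.62942755, -0.76397362],
[... 596 characters left out ...]
istortion': array([-0.01992557,  0.        ,  0.        ,  0.        ,  0.        ]), 'R': array([[ 0.02257528, -0.99965304,  0.01357077],
       [-0.99122223, -0.02414946, -0.12998194],
       [ 0.13026457, -0.01051727, -0.99142349]]), 't': array([-0.04503541,  0.59299854,  1.28046777]), 'shot': 2}
snap_cap [([394.6, 221.6], 0.53), ([402.0, 246.5], 0.53), ([378.8, 245.3], 0.5)]
wide_cap [([151.7, 260.4], 0.88)]
sash_handle [([253.8, 198.0], 0.7)]
stud_seat [([258.4, 204.8], 0.73), ([376.3, 246.0], 0.61)]
guard [([258.9, 204.1], 0.71)]
sash_rail [([257.0, 198.4], 0.91)]
jam_jar [([189.1, 151.1], 0.92), ([255.8, 203.6], 0.71)]
kitchen_timer [([386.7, 182.8], 0.79), ([256.2, 204.4], 0.63)]
0.9
```

View pictures.

View pics/side0.png

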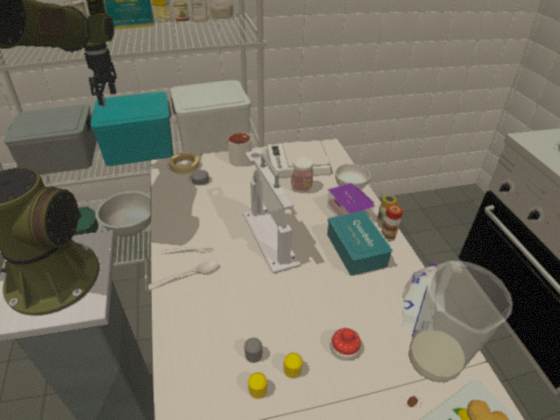

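View pics/top0.png

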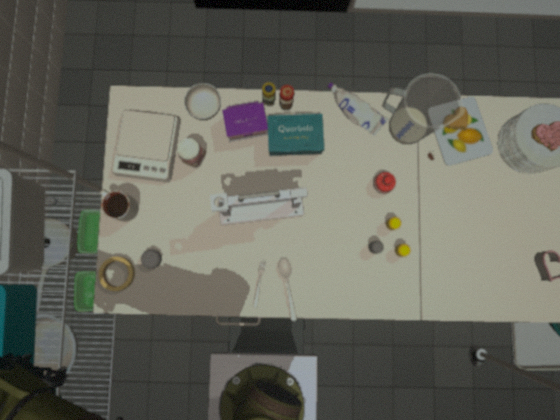

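```bash
python3 - <<'E'
import cv2,pickle
a=pickle.load(open("side0.pkl","rb"))["img"];b=pickle.load(open("top0.pkl","rb"))["img"]
cv2.imwrite("pics/s1.png",cv2.resize(a[320:420,200:360],None,fx=5,fy=5,interpolation=2))
cv2.imwrite("pics/s2.png",cv2.resize(a[130:260,190:350],None,fx=4.5,fy=4.5,interpolation=2))
cv2.imwrite("pics/t1.png",cv2.resize(b[140:270,340:440],None,fx=4.5,fy=4.5,interpolation=2))
cv2.imwrite("pics/t2.png",cv2.resize(b[120:280,170:340],None,fx=3.7,fy=3.7,interpolation=2))
E
```

```text
(no output)
```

View pics/s1.png

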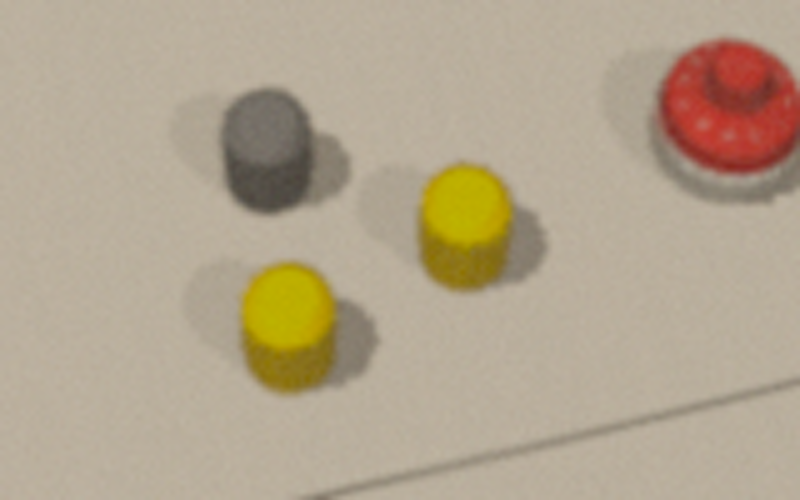

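View pics/s2.png

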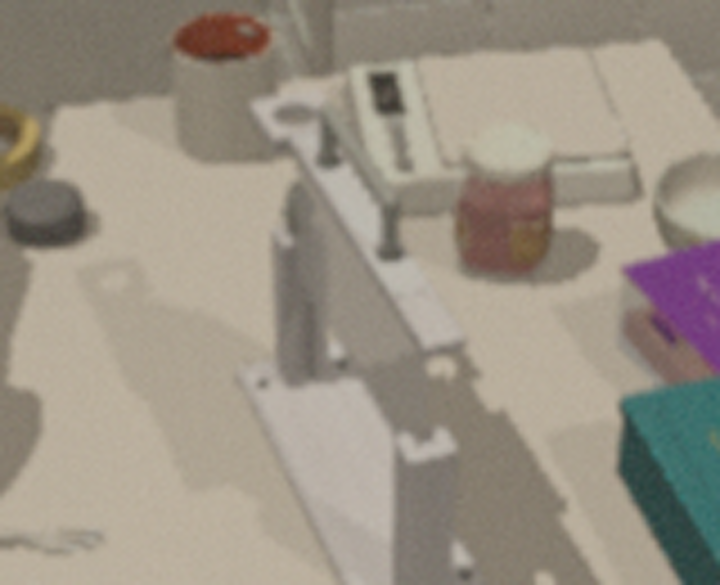

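View pics/t1.png

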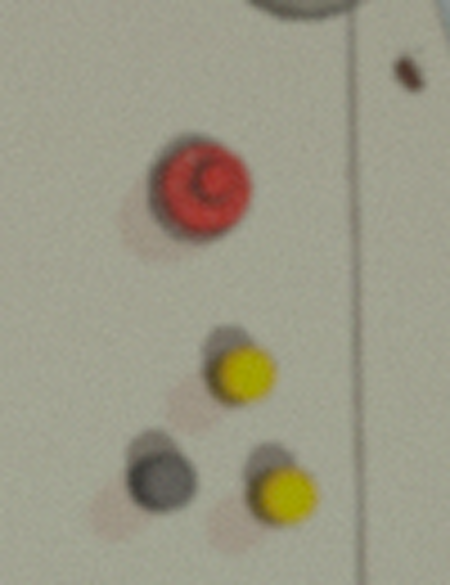

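View pics/t2.png

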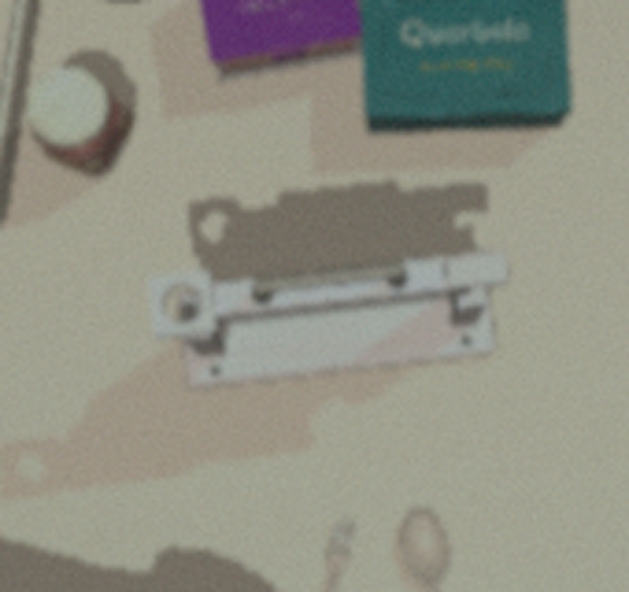

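```bash
python3 - <<'E'
import cv2,pickle
a=pickle.load(open("side0.pkl","rb"))["img"];b=pickle.load(open("top0.pkl","rb"))["img"]
cv2.imwrite("pics/s3.png",cv2.resize(a[150:275,235:310],None,fx=4.8,fy=4.8,interpolation=2)[:, :])
cv2.imwrite("pics/s4.png",cv2.resize(a[145:215,240:310],None,fx=8,fy=8,interpolation=2))
cv2.imwrite("pics/t3.png",cv2.resize(b[180:235,205:315],None,fx=7,fy=7,interpolation=2))
E
```

```text
(no output)
```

View pics/s3.png

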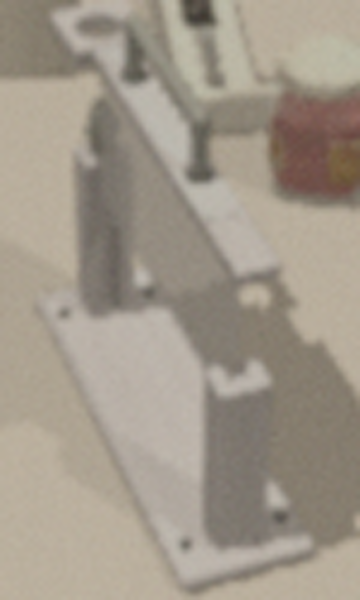

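View pics/s4.png

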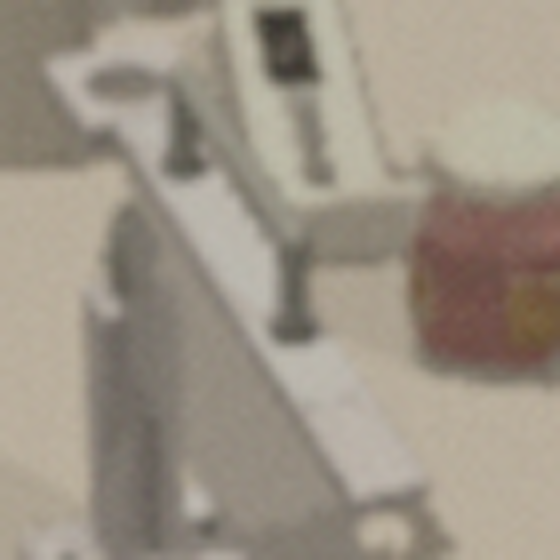

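View pics/t3.png

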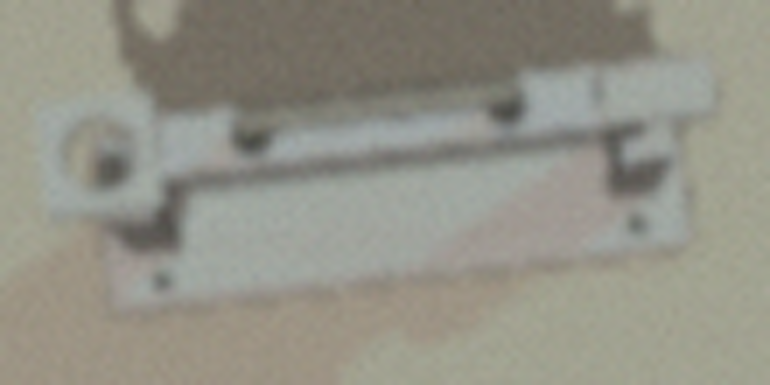

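```bash
cat > h.py <<'E'
import cv2,pickle,numpy as np
from scipy.optimize import least_squares
def proj(c,X):
    X=np.atleast_2d(np.array(X,float))
    K=np.array([[c["fx"],0,c["cx"]],[0,c["fy"],c["cy"]],[0,0,1]])
    return cv2.projectPoints(X,cv2.Rodrigues(c["R"])[0],c["t"],K,c["distortion"])[0][:,0]
def ray(c,uv):
    K=np.array([[c["fx"],0,c["cx"]],[0,c["fy"],c["cy"]],[0,0,1]])
    n=cv2.undistortPoints(np.array([[uv]],float),K,c["distortion"])[0,0]
    R=c["R"]; return -R.T@c["t"], R.T@np.array([n[0],n[1],1])
def atz(c,uv,z):
    o,d=ray(c,uv); return o+d*(z-o[2])/d[2]
def tri(c1,u1,c2,u2):
    f=lambda X: np.r_[proj(c1,X)[0]-u1,proj(c2,X)[0]-u2]
    r=least_squares(f,[.5,0,.1]); return r.x,r.fun
E
cat > fit.py <<'E'
from h import *
S=pickle.load(open("side0.pkl","rb"));T=pickle.load(open("top0.pkl","rb"))
t=lambda a,b:np.array([a/7+205,b/7+180]); s4=lambda a,b:np.array([a/8+240,b/8+145]); s3=lambda a,b:np.array([a/4.8+235,b/4.8+150])
def pts(q):
    x,y,w,h,p,e=q; c,s=np.cos(w),np.sin(w)
    G=lambda a,b,z:[x+c*a-s*b,y+s*a+c*b,z]
    R=.14+h
    L=[(T,t(95,152),G(0,.105,R)),(T,t(252,138),G(0,p,R)),(T,t(508,112),G(0,-p,R)),(T,t(690,243),G(-.04,-.13,.005)),(T,t(115,312),G(-.04,.13,.005)),
     (T,t(38,108),G(.022,.127,R)),(T,t(50,215),G(-.022,.127,R)),(T,t(712,58),G(.012,e,R)),(T,t(718,108),G(-.012,e,R)),
     (S,s4(127,82),G(0,.105,R)),(S,s4(185,165),G(0,p,R)),(S,s4(293,330),G(0,-p,R)),(S,s4(425,487),G(.012,e,R)),(S,s4(355,498),G(-.012,e,R)),(S,s4(48,67),G(-.022,.127,R)),
     (S,s3(40,300),G(-.04,.13,.008)),(S,s3(187,580),G(-.04,-.13,.008)),(S,s3(310,542),G(.04,-.13,.005))]
    return L
def f(q): return np.concatenate([proj(c,X)[0]-u for c,u,X in pts(q)])
r=least_squares(f,[.58,.05,.1,.085,.04,-.12],loss="soft_l1",f_scale=1)
print(np.round(r.x,4),"yaw deg",np.degrees(r.x[2])); print(np.round(r.fun.reshape(-1,2),1))
x,y,w=r.x[:3];print("stud",x-np.sin(w)*.105,y+np.cos(w)*.105)
# caps
for c,n in((S,"s"),(T,"t")):
    pass
print("cap top via top cam", atz(T,(376,246),.046))
E
python3 fit.py
python3 - <<'E'
from h import *
S=pickle.load(open("side0.pkl","rb"));T=pickle.load(open("top0.pkl","rb"))
for c,(x0,y0,x1,y1) in((S,(236,332,268,366)),(T,(360,230,390,262))):
    g=c["img"][y0:y1,x0:x1].astype(int).max(2); 
    print(g[:, ::1].min(), np.median(g))
    for row in g: print(' '.join(f"{v:3d}" for v in row))
E
```

```text
[ 0.5927  0.0195  0.1396  0.0765  0.0481 -0.1272] yaw deg 7.997470248699763
[[ 0.5 -0. ]
 [-0.2 -0.5]
 [-0.3 -1. ]
 [ 0.6  0.6]
 [-1.   0.4]
 [-0.5 -1.1]
 [-0.6  0.2]
 [-0.1 -1.1]
 [ 0.2  0.7]
 [-0.   0.1]
 [-0.1  0.8]
 [-0.1  0.8]
 [ 0.7 -0.8]
 [-0.1  0.2]
 [-0.4 -0.5]
 [-1.2 -0.5]
 [-1.1  1.5]
 [ 1.3  2. ]]
stud 0.5780420869690516 0.1234686845762468
cap top via top cam [ 0.47955526 -0.32787907  0.046     ]
75 173.0
187 185 186 187 188 187 186 185 187 186 185 189 186 187 190 187 187 185 188 187 186 186 187 187 185 185 189 189 185 186 187 190
187 187 188 186 189 187 187 187 188 188 188 186 187 186 186 188 188 189 187 188 183 187 188 187 187 187 185 184 186 186 187 186
188 187 186 188 187 188 188 187 186 188 187 186 187 186 186 188 188 185 185 187 187 186 187 188 186 188 188 189 187 186 186 188
188 187 187 188 188 186 185 187 189 188 186 186 186 185 186 188 187 187 189 187 189 188 189 186 184 186 186 187 188 185 187 186
188 189 187 186 187 186 186 188 187 188 189 187 189 188 187 186 182 182 182 184 184 186 184 187 186 187 187 185 187 185 187 186
185 189 186 187 186 187 185 185 186 187
[... 6821 characters left out ...]
 156 157 156 156 156 158 159 159 157 162 160 164 166 161 160 163 164 164 165 159 159 157 160 154 156
160 153 154 156 156 157 155 157 156 156 157 159 159 163 162 162 163 163 165 162 160 161 161 164 163 161 157 157 155 155
160 155 160 160 158 157 157 156 161 158 159 159 161 164 165 162 163 159 164 161 161 161 162 162 162 158 158 158 152 155
163 163 158 161 158 158 153 158 159 160 164 163 161 164 164 161 164 163 164 165 160 161 163 162 161 161 159 158 154 157
162 161 162 160 156 158 161 160 155 161 161 164 163 164 163 163 162 164 164 160 163 163 160 162 160 162 155 153 158 157
165 162 159 163 162 161 164 166 162 162 163 162 162 160 166 160 160 161 164 159 161 164 163 162 159 162 161 157 157 159
```

```bash
python3 - <<'E'
from h import *
S=pickle.load(open("side0.pkl","rb"));T=pickle.load(open("top0.pkl","rb"))
a=np.linspace(0,2*np.pi,60)
def ext(c,x,y,r=.0195,H=.046):
    P=[[x+r*np.cos(t),y+r*np.sin(t),0] for t in a]+[[x+(r-.001)*np.cos(t),y+(r-.001)*np.sin(t),H-.002] for t in a]+[[x,y,H]]
    p=proj(c,P); return p.min(0),p.max(0)
def f(q):
    s0,s1=ext(S,*q);t0,t1=ext(T,*q)
    return [s0[0]-244.3,s1[0]-262.0,s0[1]-337.7,s1[1]-361.3,t0[0]-368.0,t1[0]-383,t1[1]-253]
r=least_squares(f,[.48,-.33]);print(r.x,np.round(r.fun,1))
for uv in((394.6,221.6),(402,248)): print(atz(T,uv,.04))
print(atz(T,(386,182),.04), "cap T", atz(T,(376.5,245.5),.046))
x,y,w=.5927,.0195,.1396
tcp=np.array([.16498,.52441,.23070])
E
```

```text
[ 0.47711404 -0.33241061] [ 0.   0.5 -1.6  1.2 -0.4  0.5  0.8]
[ 0.55462897 -0.38629242  0.04      ]
[ 0.47557415 -0.40770542  0.04      ]
[ 0.67563768 -0.36136031  0.04      ] cap T [ 0.4810772  -0.32938806  0.046     ]
```

```bash
cat > mv.py <<'E'
import sys,numpy as np
from workcell import robot
from scipy.spatial.transform import Rotation as Ro
def goto(x,y,z,jaw=None):
    s=robot.state();R=s["ee_rot"];p=s["tcp_pos"]
    d=R.T@(np.array([x,y,z])-p)
    ya=np.degrees(np.arctan2(R[1,1],R[0,1]))
    # target rotation: z down, y along jaw angle (nearest of half turn)
    jaw=ya if jaw is None else jaw
    dj=(jaw-ya+90)%180-90; j=np.radians(ya+dj)
    Y=np.array([np.cos(j),np.sin(j),0]);Z=np.array([0,0,-1.]);X=np.cross(Y,Z)
    Rt=np.c_[X,Y,Z]; rv=Ro.from_matrix(R.T@Rt).as_rotvec(degrees=True)
    print("t",round(s["time"],2),"tcp",np.round(p,4),"jaw",round(ya,1),"lin",np.round(d,4),"turn",np.round(rv,2),"F",np.round(s["ft_force"],1),"w",round(s["gripper_width"],4),"j",np.round(s["joints"],2))
if __name__=="__main__": goto(*[float(v) for v in sys.argv[1:]])
E
python3 mv.py .593 .0195 .31 8
```

```text
t 0.9 tcp [0.165  0.5246 0.2313] jaw 72.5 lin [-0.5598 -0.3534 -0.0787] turn [-0.    0.   64.54] F [ 0.  -0.5 -0.3] w 0.0852 j [ 1.2   0.3   1.52 -0.    1.32 -0.07]
```

Emit:
step_arm:
  deltas:
    - {"linear":[-0.037,-0.024,-0.016],"turn":[0,0,4.3],"grip":1}
    - {"linear":[-0.075,-0.047,-0.032],"turn":[0,0,8.6],"grip":1}
    - {"linear":[-0.112,-0.071,-0.048],"turn":[0,0,12.9],"grip":1}
    - {"linear":[-0.149,-0.094,-0.064],"turn":[0,0,17.2],"grip":1}
    - {"linear":[-0.187,-0.118,-0.079],"turn":[0,0,21.5],"grip":1}
  squeeze: 60

```text
time: 1.4
tcp_pos: [0.3088, 0.3545, 0.3112]
ee_rot: [[-0.776, 0.631, 0.0], [0.631, 0.776, 0.0], [-0.0, 0.001, -1.0]]
ft_force: [0.8, 0.2, 0.1]
gripper_width: 0.0853
```

```bash
python3 mv.py .593 .0195 .31 8
```

```text
t 1.4 tcp [0.3088 0.3545 0.3112] jaw 50.9 lin [-0.4319 -0.0806  0.0012] turn [ 4.000e-02 -1.000e-02  4.288e+01] F [0.8 0.2 0.1] w 0.0853 j [ 0.78  0.07  1.61  0.    1.46 -0.11]
```

Emit:
step_arm:
  deltas:
    - {"linear":[-0.043,-0.008,0],"turn":[0,0,4.3],"grip":1}
    - {"linear":[-0.086,-0.016,0],"turn":[0,0,8.6],"grip":1}
    - {"linear":[-0.13,-0.024,0],"turn":[0,0,12.9],"grip":1}
    - {"linear":[-0.173,-0.032,0],"turn":[0,0,17.2],"grip":1}
    - {"linear":[-0.216,-0.04,0],"turn":[0,0,21.5],"grip":1}

```text
time: 1.9
tcp_pos: [0.4517, 0.1874, 0.3105]
ee_rot: [[-0.49, 0.872, 0.0], [0.872, 0.49, 0.0], [-0.0, 0.0, -1.0]]
ft_force: [0.3, 1.3, 0.3]
gripper_width: 0.0853
```

```bash
python3 mv.py .593 .0195 .31 8
```

```text
t 1.9 tcp [0.4517 0.1874 0.3105] jaw 29.4 lin [-0.2156  0.0408  0.0005] turn [ 0.03 -0.   21.36] F [0.3 1.3 0.3] w 0.0853 j [ 0.32  0.11  1.57  0.    1.47 -0.19]
```

Emit:
step_arm:
  deltas:
    - {"linear":[-0.043,0.008,0],"turn":[0,0,4.3],"grip":1}
    - {"linear":[-0.086,0.016,0],"turn":[0,0,8.6],"grip":1}
    - {"linear":[-0.13,0.024,0],"turn":[0,0,12.8],"grip":1}
    - {"linear":[-0.173,0.033,0],"turn":[0,0,17.1],"grip":0.7}
    - {"linear":[-0.216,0.041,0],"turn":[0,0,21.4],"grip":0.6}

```text
time: 2.4
tcp_pos: [0.5939, 0.0197, 0.3103]
ee_rot: [[-0.138, 0.99, 0.0], [0.99, 0.138, 0.0], [0.0, 0.0, -1.0]]
ft_force: [1.1, 1.1, 0.1]
gripper_width: 0.0591
```

```bash
python3 mv.py .593 .0195 .233 8;  python3 - <<'E'
from workcell import robot
import cv2
a=robot.get_image("side")["img"];b=robot.get_image("top")["img"]
cv2.imwrite("pics/a1.png",cv2.resize(a[100:280,180:360],None,fx=3.3,fy=3.3)); cv2.imwrite("pics/b1.png",cv2.resize(b[120:280,170:340],None,fx=3.5,fy=3.5))
E
```

```text
t 2.4 tcp [0.5939 0.0197 0.3103] jaw 8.0 lin [-0.     -0.001   0.0773] turn [ 0.01 -0.   -0.05] F [1.1 1.1 0.1] w 0.0591 j [-0.03  0.36  1.26  0.    1.52 -0.17]
```

View pics/a1.png

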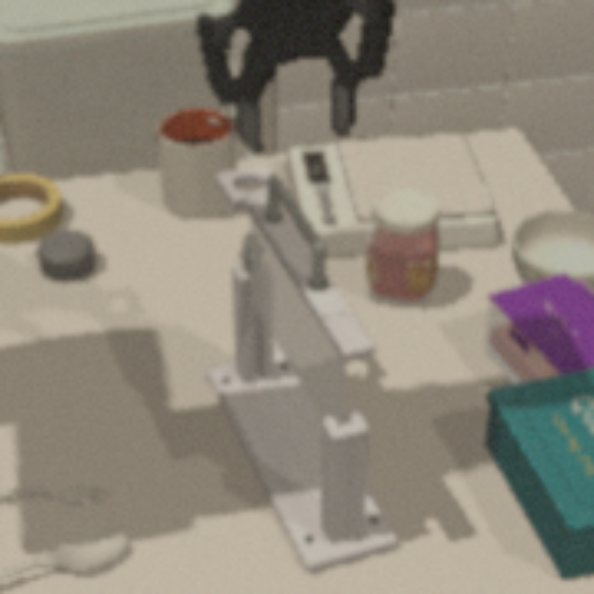

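View pics/b1.png

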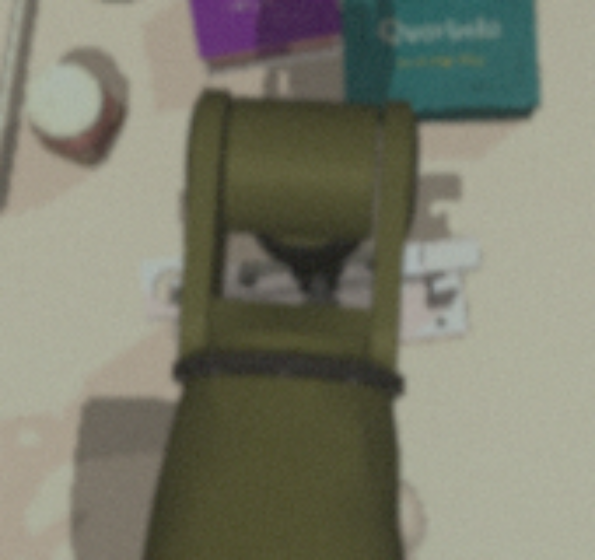

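Emit:
step_arm:
  deltas:
    - {"linear":[0,-0.001,0.025],"turn":[0,0,0],"grip":0.6}
    - {"linear":[0,-0.001,0.05],"turn":[0,0,0],"grip":0.6}
    - {"linear":[0,-0.001,0.068],"turn":[0,0,0],"grip":0.6}
    - {"linear":[0,-0.001,0.076],"turn":[0,0,0],"grip":0.6}
    - {"linear":[0,-0.001,0.076],"turn":[0,0,0],"grip":0.6}

```text
time: 3.0
tcp_pos: [0.5916, 0.0215, 0.2337]
ee_rot: [[-0.142, 0.99, -0.001], [0.99, 0.142, 0.0], [0.0, -0.001, -1.0]]
ft_force: [-0.4, -0.9, -0.2]
gripper_width: 0.0513
```

Emit:
step_arm:
  deltas:
    - {"linear":[0,0,0],"turn":[0,0,0],"grip":0}
    - {"linear":[0,0,0],"turn":[0,0,0],"grip":0}
    - {"linear":[0,0,0],"turn":[0,0,0],"grip":0}
    - {"linear":[0,0,0],"turn":[0,0,0],"grip":0}
    - {"linear":[0,0,0],"turn":[0,0,0],"grip":0}

```text
time: 3.5
tcp_pos: [0.593, 0.0213, 0.2354]
ee_rot: [[-0.142, 0.99, 0.004], [0.99, 0.142, 0.0], [-0.0, 0.004, -1.0]]
ft_force: [7.1, 1.1, 0.8]
gripper_width: 0.0081
```

Emit:
step_arm:
  deltas:
    - {"linear":[0,0,0.012],"turn":[0,0,0],"grip":0}
    - {"linear":[0,0,0.027],"turn":[0,0,0],"grip":0}
    - {"linear":[0,0,0.042],"turn":[0,0,0],"grip":0}
    - {"linear":[0,0,0.056],"turn":[0,0,0],"grip":0}
    - {"linear":[0,0,0.066],"turn":[0,0,0],"grip":0}

```text
time: 4.0
tcp_pos: [0.593, 0.0213, 0.1689]
ee_rot: [[-0.142, 0.99, 0.004], [0.99, 0.142, 0.0], [-0.0, 0.004, -1.0]]
ft_force: [5.1, 2.2, 4.8]
gripper_width: 0.0082
```

Emit:
step_arm:
  deltas:
    - {"linear":[0,0,0.004],"turn":[0,0,0],"grip":0}
    - {"linear":[0,0,0.008],"turn":[0,0,0],"grip":0}
    - {"linear":[0,0,0.011],"turn":[0,0,0],"grip":0}
    - {"linear":[0,0,0.014],"turn":[0,0,0],"grip":0}
    - {"linear":[0,0,0.014],"turn":[0,0,0],"grip":0}

```text
time: 4.5
tcp_pos: [0.5931, 0.0213, 0.1574]
ee_rot: [[-0.142, 0.99, 0.005], [0.99, 0.142, 0.0], [-0.001, 0.005, -1.0]]
ft_force: [-3.9, 1.1, 20.1]
gripper_width: 0.0076
```

Emit:
step_arm:
  deltas:
    - {"linear":[0,0,0],"turn":[0,0,0],"grip":0}
    - {"linear":[0,0,0],"turn":[0,0,0],"grip":0.7}
    - {"linear":[0,0,0],"turn":[0,0,0],"grip":0.7}
    - {"linear":[0,0,0],"turn":[0,0,0],"grip":0.7}
    - {"linear":[0,0,-0.015],"turn":[0,0,0],"grip":0.7}

```text
time: 5.0
tcp_pos: [0.5911, 0.0212, 0.1678]
ee_rot: [[-0.141, 0.99, -0.004], [0.99, 0.141, 0.0], [0.001, -0.004, -1.0]]
ft_force: [0.1, 0.6, 0.7]
gripper_width: 0.0599
```

```bash
python3 mv.py .478 -.332 .2 24
```

```text
t 5.0 tcp [0.5911 0.0212 0.1678] jaw 8.1 lin [-0.3336 -0.162  -0.0318] turn [ -0.22  -0.07 -15.87] F [0.1 0.6 0.7] w 0.0599 j [-0.03  0.45  1.47 -0.    1.23 -0.17]
```

Emit:
step_arm:
  deltas:
    - {"linear":[0,0,-0.03],"turn":[0,0,0],"grip":0.7}
    - {"linear":[-0.01,-0.005,-0.06],"turn":[0,0,0],"grip":0.8}
    - {"linear":[-0.045,-0.02,-0.065],"turn":[0,0,-2],"grip":0.9}
    - {"linear":[-0.085,-0.038,-0.065],"turn":[0,0,-5],"grip":1}
    - {"linear":[-0.125,-0.056,-0.065],"turn":[0,0,-7],"grip":1}

```text
time: 5.5
tcp_pos: [0.5538, -0.1117, 0.2357]
ee_rot: [[-0.264, 0.965, 0.001], [0.965, 0.264, -0.0], [-0.001, 0.001, -1.0]]
ft_force: [0.8, -0.0, -0.9]
gripper_width: 0.0852
```

```bash
python3 mv.py .478 -.332 .15 24
```

```text
t 5.5 tcp [ 0.5538 -0.1117  0.2357] jaw 15.3 lin [-0.1925 -0.1313  0.0857] turn [ 0.06  0.04 -8.7 ] F [ 0.8 -0.  -0.9] w 0.0852 j [-0.26  0.33  1.47 -0.    1.34 -0.53]
```

```bash
python3 - <<'E'
from workcell import robot
import cv2,pickle
for n in("side","top"):
    p=robot.get_image(n); pickle.dump(p,open(f"{n}1.pkl","wb")); i=p["img"]
    if n=="side":
        cv2.imwrite("pics/c1.png",cv2.resize(i[150:280,230:320],None,fx=4.5,fy=4.5,interpolation=2)); cv2.imwrite("pics/c2.png",cv2.resize(i[325:400,235:315],None,fx=7,fy=7,interpolation=2))
    else:
        cv2.imwrite("pics/d1.png",cv2.resize(i[180:235,205:315],None,fx=7,fy=7,interpolation=2)); cv2.imwrite("pics/d2.png",cv2.resize(i[200:270,350:420],None,fx=8,fy=8,interpolation=2))
E
```

```text
(no output)
```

View pics/c1.png

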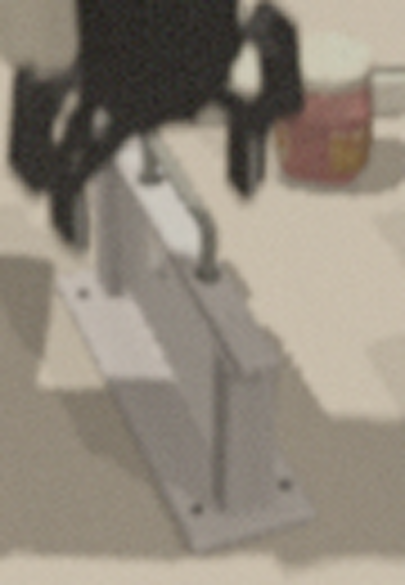

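View pics/d1.png

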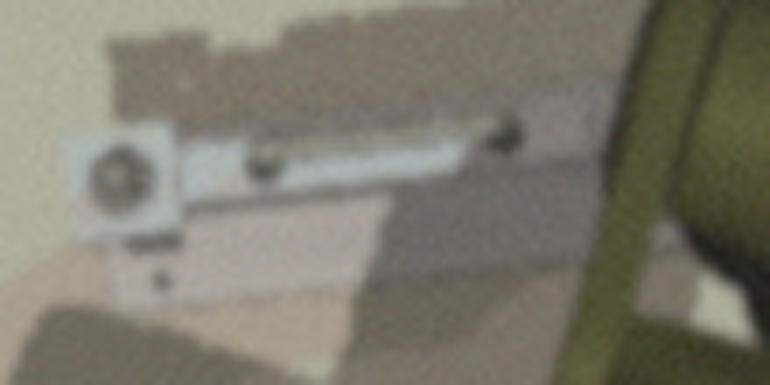

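View pics/d2.png

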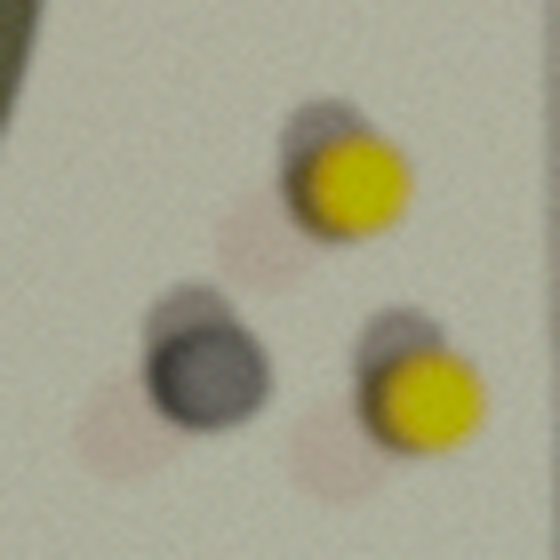

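View pics/c2.png

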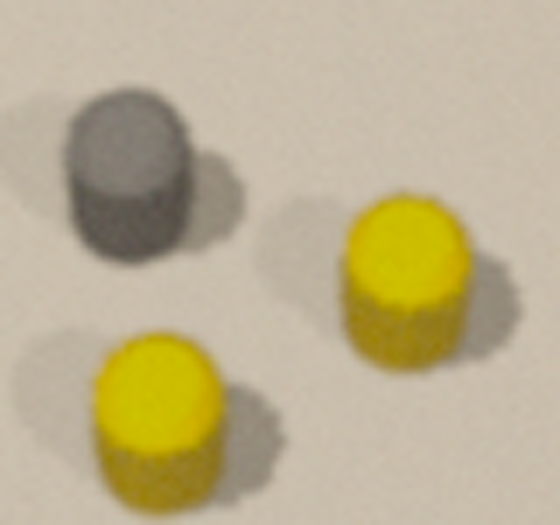

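```bash
python3 - <<'E'
from h import *
S=pickle.load(open("side1.pkl","rb"));T=pickle.load(open("top1.pkl","rb"))
print("eye",atz(T,(121/7+205,179/7+180),.14),"eye sq",atz(T,((68+185)/2/7+205,(130+236)/4/3.5+180),.14),"stud tip",atz(T,(122/7+205,180/7+180),.166))
print("cap T",atz(T,(214/8+350,375/8+200),.044),"cap S",atz(S,(130/7+235,143/7+325),.043))
print(tri(T,(214/8+350,375/8+200),S,(130/7+235,143/7+325)))
E
```

```text
eye [0.57788925 0.12364698 0.14      ] eye sq [0.57633754 0.12139788 0.14      ] stud tip [0.57414878 0.1202084  0.166     ]
cap T [ 0.47708598 -0.33059328  0.044     ] cap S [ 0.47748174 -0.33628609  0.043     ]
(array([ 0.47784275, -0.33240204,  0.03664046]), array([ 0.01201894, -0.14847318, -0.10457527,  0.01648762]))
```

Emit:
step_arm:
  deltas:
    - {"linear":[-0.038,-0.026,0.01],"turn":[0,0,-2],"grip":1}
    - {"linear":[-0.077,-0.052,0.03],"turn":[0,0,-4],"grip":1}
    - {"linear":[-0.115,-0.079,0.05],"turn":[0,0,-6],"grip":1}
    - {"linear":[-0.154,-0.105,0.07],"turn":[0,0,-8],"grip":1}
    - {"linear":[-0.192,-0.131,0.086],"turn":[0,0,-8.7],"grip":1}

```text
time: 6.1
tcp_pos: [0.4779, -0.33, 0.1487]
ee_rot: [[-0.406, 0.914, 0.0], [0.914, 0.406, -0.0], [-0.0, 0.0, -1.0]]
ft_force: [0.4, 0.2, 0.1]
gripper_width: 0.0854
```

```bash
python3 mv.py .4775 -.332 .011 24
```

```text
t 6.1 tcp [ 0.4779 -0.33    0.1487] jaw 23.9 lin [-0.0017 -0.0012  0.1377] turn [ 0.02  0.01 -0.07] F [0.4 0.2 0.1] w 0.0854 j [-0.67  0.44  1.52  0.    1.17 -1.09]
```

Emit:
step_arm:
  deltas:
    - {"linear":[-0.002,-0.001,0.03],"turn":[0,0,0],"grip":1}
    - {"linear":[-0.002,-0.001,0.065],"turn":[0,0,0],"grip":1}
    - {"linear":[-0.002,-0.001,0.1],"turn":[0,0,0],"grip":1}
    - {"linear":[-0.002,-0.001,0.125],"turn":[0,0,0],"grip":1}
    - {"linear":[-0.002,-0.001,0.138],"turn":[0,0,0],"grip":1}

```text
time: 6.6
tcp_pos: [0.4781, -0.3304, 0.0092]
ee_rot: [[-0.404, 0.915, -0.002], [0.915, 0.404, 0.001], [0.002, -0.001, -1.0]]
ft_force: [0.9, -0.5, -0.1]
gripper_width: 0.0852
```

Emit:
step_arm:
  deltas:
    - {"linear":[0,0,0],"turn":[0,0,0],"grip":0.5}
    - {"linear":[0,0,0],"turn":[0,0,0],"grip":0.3}
    - {"linear":[0,0,0],"turn":[0,0,0],"grip":0.1}
    - {"linear":[0,0,0],"turn":[0,0,0],"grip":0}
    - {"linear":[0,0,0],"turn":[0,0,0],"grip":0}
  squeeze: 60

```text
time: 7.1
tcp_pos: [0.479, -0.3316, 0.0127]
ee_rot: [[-0.404, 0.915, 0.002], [0.915, 0.404, -0.002], [-0.003, 0.001, -1.0]]
ft_force: [-1.8, 2.1, 8.6]
gripper_width: 0.0366
```

```bash
python3 mv.py .578 .1235 .26 24
```

```text
t 7.1 tcp [ 0.479  -0.3316  0.0127] jaw 23.8 lin [ 0.3757  0.2748 -0.2479] turn [ 0.08  0.14 -0.16] F [-1.8  2.1  8.6] w 0.0366 j [-0.67  0.63  1.59  0.    0.91 -1.08]
```

Emit:
step_arm:
  deltas:
    - {"linear":[0,0,-0.02],"turn":[0,0,0],"grip":0}
    - {"linear":[0,0,-0.06],"turn":[0,0,0],"grip":0}
    - {"linear":[0,0,-0.1],"turn":[0,0,0],"grip":0}
    - {"linear":[0,0,-0.14],"turn":[0,0,0],"grip":0}
    - {"linear":[0,0,-0.16],"turn":[0,0,0],"grip":0}

```text
time: 7.6
tcp_pos: [0.479, -0.3316, 0.1757]
ee_rot: [[-0.404, 0.915, 0.005], [0.915, 0.404, -0.004], [-0.005, 0.003, -1.0]]
ft_force: [0.6, 0.7, -0.5]
gripper_width: 0.0366
```

```bash
python3 mv.py .578 .1235 .26 24;python3 - <<'E'
from workcell import robot
import cv2,pickle
for n in("side","top"):
    p=robot.get_image(n); pickle.dump(p,open(f"{n}2.pkl","wb")); i=p["img"]
    if n=="side": cv2.imwrite("pics/e1.png",cv2.resize(i[210:400,170:330],None,fx=3.1,fy=3.1,interpolation=2))
    else: cv2.imwrite("pics/e2.png",cv2.resize(i[180:290,330:440],None,fx=4.5,fy=4.5,interpolation=2));cv2.imwrite("pics/e3.png",cv2.resize(i[170:240,200:320],None,fx=6.5,fy=6.5,interpolation=2))
    if n=="side":cv2.imwrite("pics/e4.png",cv2.resize(i[140:280,230:320],None,fx=4.2,fy=4.2,interpolation=2))
E
```

```text
t 7.6 tcp [ 0.479  -0.3316  0.1757] jaw 23.8 lin [ 0.3759  0.2747 -0.0855] turn [ 0.16  0.3  -0.16] F [ 0.6  0.7 -0.5] w 0.0366 j [-0.67  0.42  1.49  0.    1.22 -1.08]
```

View pics/e1.png

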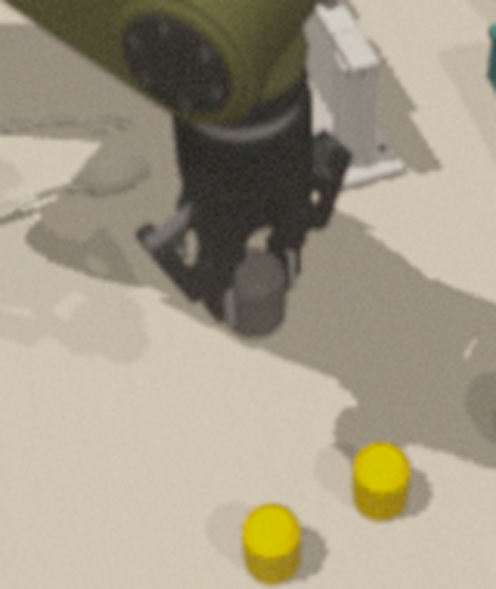

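View pics/e3.png

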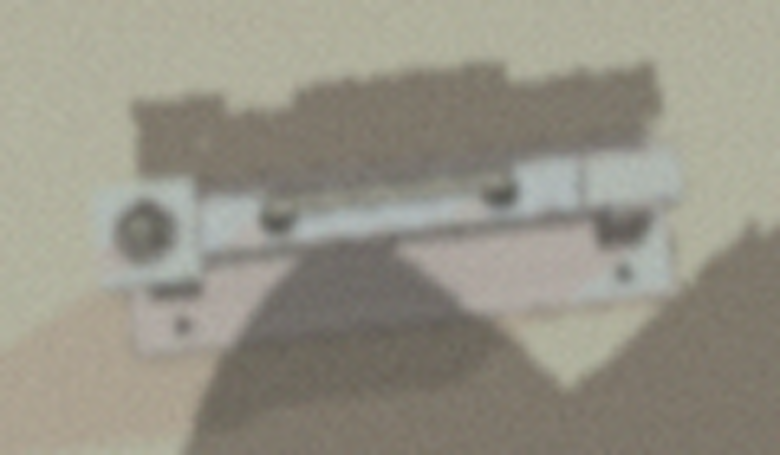

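View pics/e4.png

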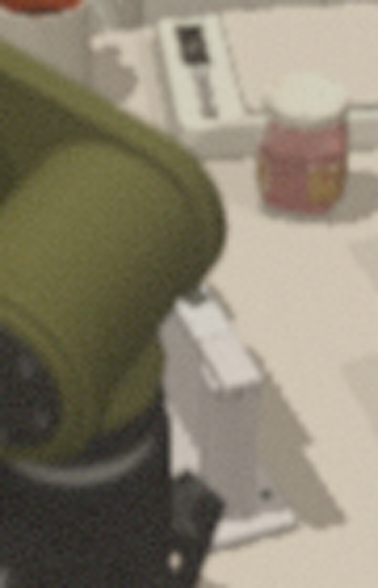

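```bash
python3 - <<'E'
from h import *
S=pickle.load(open("side2.pkl","rb"));T=pickle.load(open("top2.pkl","rb"))
x,y,z0=.479,-.3316,.163
a=np.linspace(0,2*np.pi,80)
bot=proj(S,[[x+.0195*np.cos(t),y+.0195*np.sin(t),z0] for t in a]);top=proj(S,[[x+.018*np.cos(t),y+.018*np.sin(t),z0+.044] for t in a])
im=S["img"].copy(); b=cv2.resize(im[255:330,225:290],None,fx=8,fy=8,interpolation=2)
for P in(bot,top): cv2.polylines(b,[np.int32((P-[225,255]+.5)*8)],True,(0,255,0),1)
cv2.imwrite("pics/f1.png",b)
b=cv2.resize(T["img"][185:225,200:320],None,fx=6.5,fy=6.5,interpolation=2)
w=.1396;c,s=np.cos(w),np.sin(w);sx,sy=.578,.1235
G=lambda A,z:np.array([[sx+c*u-s*v,sy+s*u+c*v,z] for u,v in A])
for A,z in(([(.022,.022),(-.022,.022),(-.022,-.022),(.022,-.022)],.14),([(.013*np.cos(t),.013*np.sin(t)) for t in a],.14),([(.004*np.cos(t),.004*np.sin(t)) for t in a],.166)):
    cv2.polylines(b,[np.int32((proj(T,G(A,z))-[200,185]+.5)*6.5)],True,(0,255,0),1)
cv2.imwrite("pics/f2.png",b)
E
```

```text
(no output)
```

View pics/f1.png

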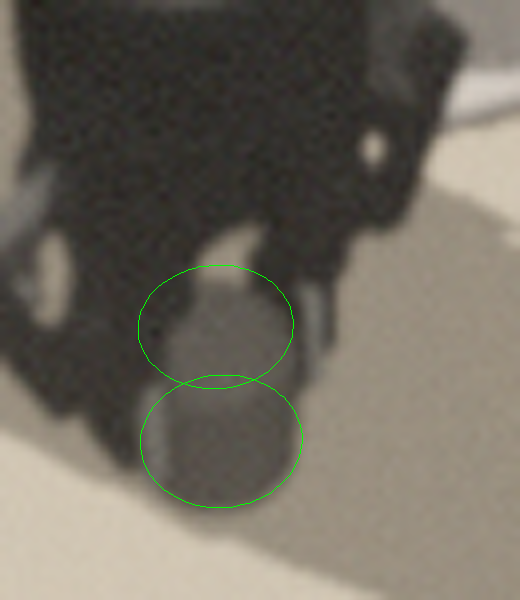

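View pics/f2.png

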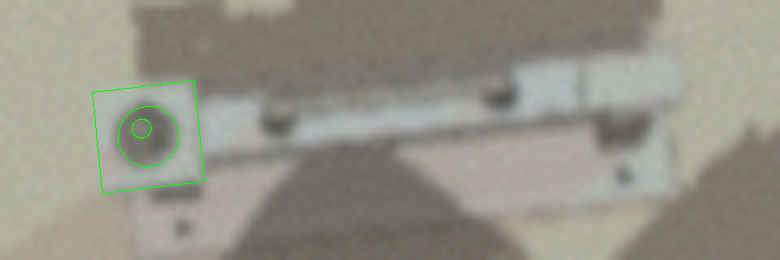

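Emit:
step_arm:
  deltas:
    - {"linear":[0.03,0.022,-0.03],"turn":[0.2,0.3,0],"grip":0}
    - {"linear":[0.06,0.044,-0.06],"turn":[0.2,0.3,0],"grip":0}
    - {"linear":[0.09,0.066,-0.085],"turn":[0.2,0.3,0],"grip":0}
    - {"linear":[0.125,0.09,-0.085],"turn":[0.2,0.3,0],"grip":0}
    - {"linear":[0.16,0.117,-0.085],"turn":[0.2,0.3,0],"grip":0}

```text
time: 8.2
tcp_pos: [0.5205, -0.136, 0.256]
ee_rot: [[-0.403, 0.915, -0.005], [0.915, 0.403, 0.003], [0.005, -0.003, -1.0]]
ft_force: [0.3, -0.3, -0.4]
gripper_width: 0.0362
```

Emit:
step_arm:
  deltas:
    - {"linear":[0.034,0.025,0],"turn":[0,0,0],"grip":0}
    - {"linear":[0.068,0.05,0],"turn":[0,0,0],"grip":0}
    - {"linear":[0.102,0.075,0],"turn":[0,0,0],"grip":0}
    - {"linear":[0.136,0.1,0],"turn":[0,0,0],"grip":0}
    - {"linear":[0.17,0.125,0],"turn":[0,0,0],"grip":0}

```text
time: 8.7
tcp_pos: [0.5661, 0.0704, 0.2556]
ee_rot: [[-0.404, 0.915, -0.006], [0.915, 0.404, 0.003], [0.005, -0.004, -1.0]]
ft_force: [0.4, -0.5, 0.0]
gripper_width: 0.0364
```

```bash
python3 mv.py .578 .1235 .21 24
```

```text
t 8.7 tcp [0.5661 0.0704 0.2556] jaw 23.8 lin [0.0436 0.0325 0.0457] turn [-0.23 -0.31 -0.16] F [ 0.4 -0.5  0. ] w 0.0364 j [ 0.06  0.33  1.42  0.    1.39 -0.36]
```

Emit:
step_arm:
  deltas:
    - {"linear":[0.015,0.012,0.01],"turn":[-0.2,-0.3,-0.1],"grip":0}
    - {"linear":[0.03,0.024,0.02],"turn":[-0.2,-0.3,-0.1],"grip":0}
    - {"linear":[0.043,0.032,0.03],"turn":[-0.2,-0.3,-0.1],"grip":0}
    - {"linear":[0.044,0.032,0.042],"turn":[-0.2,-0.3,-0.1],"grip":0}
    - {"linear":[0.044,0.032,0.046],"turn":[-0.2,-0.3,-0.1],"grip":0}

```text
time: 9.2
tcp_pos: [0.5768, 0.1216, 0.2084]
ee_rot: [[-0.406, 0.914, -0.002], [0.914, 0.406, -0.0], [0.001, -0.002, -1.0]]
ft_force: [-0.6, 0.5, -0.7]
gripper_width: 0.0362
```

```bash
python3 mv.py .578 .1235 .21 24; python3 - <<'E'
from workcell import robot
from h import *
a=np.linspace(0,2*np.pi,80)
x,y,z=robot.state()["tcp_pos"]; z0=z-.0127
print(x,y,z0)
sx,sy=.578,.1235;w=.1396;c,s=np.cos(w),np.sin(w)
G=lambda A,z:np.array([[sx+c*u-s*v,sy+s*u+c*v,z] for u,v in A])
for n,o,f in(("side",(225,120,85,80),7),("top",(180,160,90,80),7)):
    p=robot.get_image(n); pickle.dump(p,open(f"{n}3.pkl","wb"))
    x0,y0,W,H=o; raw=cv2.resize(p["img"][y0:y0+H,x0:x0+W],None,fx=f,fy=f,interpolation=2); cv2.imwrite(f"pics/g_{n}_raw.png",raw); b=raw.copy()
    D=lambda P,col:cv2.polylines(b,[np.int32((P-[x0,y0]+.5)*f)],True,col,1)
    for r,zz in((.0195,z0),(.018,z0+.044)): D(proj(p,[[x+r*np.cos(t),y+r*np.sin(t),zz] for t in a]),(0,255,0))
    D(proj(p,G([(.022,.022),(-.022,.022),(-.022,-.022),(.022,-.022)],.14)),(0,0,255))
    D(proj(p,G([(.004*np.cos(t),.004*np.sin(t)) for t in a],.166)),(255,0,0))
    D(proj(p,G([(.008*np.cos(t),.008*np.sin(t)) for t in a],.158)),(255,0,0))
    cv2.imwrite(f"pics/g_{n}.png",b)
E
```

```text
t 9.2 tcp [0.5768 0.1216 0.2084] jaw 23.9 lin [ 0.0013  0.0018 -0.0016] turn [-0.14 -0.03 -0.05] F [-0.6  0.5 -0.7] w 0.0362 j [ 0.15  0.41  1.43 -0.    1.31 -0.27]
0.5768218003871239 0.12159097162634583 0.19573548244702516
```

View pics/g_side.png

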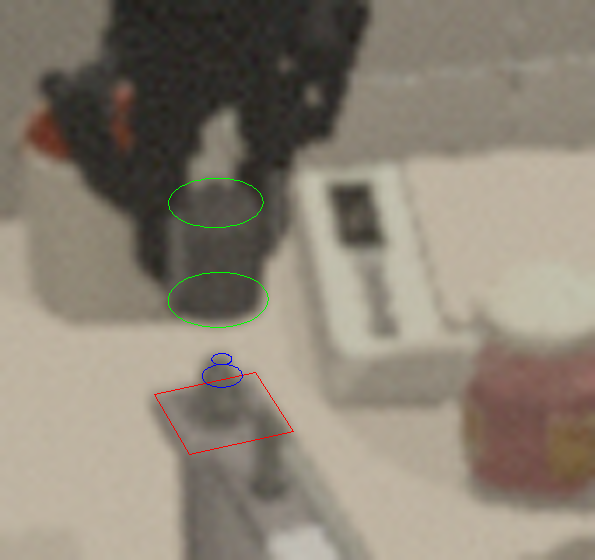

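View pics/g_side_raw.png

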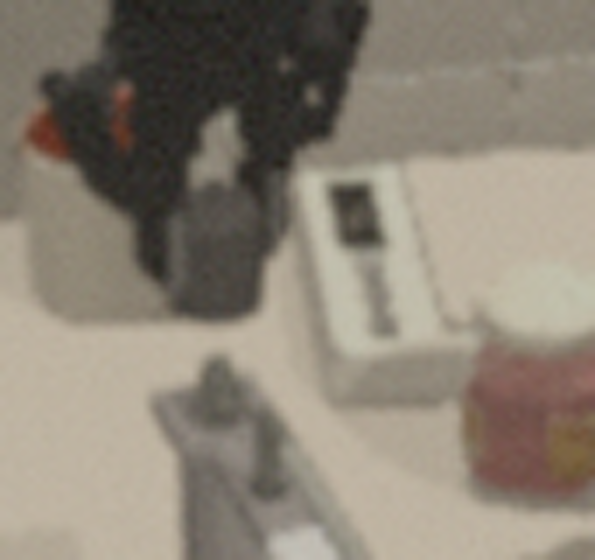

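View pics/g_top.png

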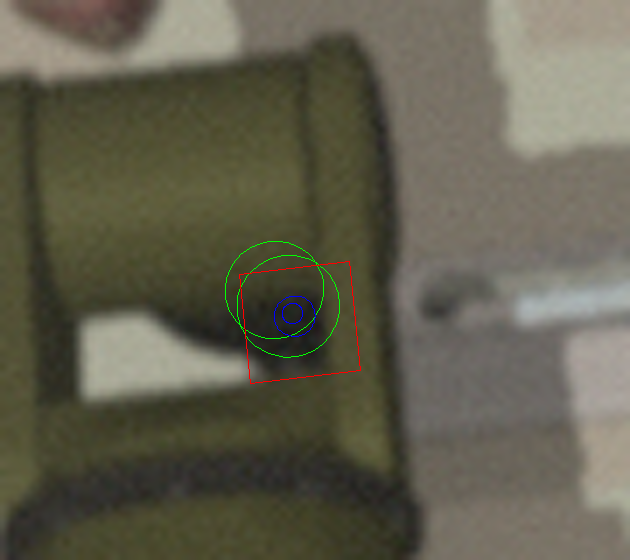

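Emit:
step_arm:
  deltas:
    - {"linear":[0,0.001,0.006],"turn":[0,0,0],"grip":0}
    - {"linear":[0,0.001,0.014],"turn":[0,0,0],"grip":0}
    - {"linear":[0,0.001,0.022],"turn":[0,0,0],"grip":0}
    - {"linear":[0,0.001,0.028],"turn":[0,0,0],"grip":0}
    - {"linear":[0,0.001,0.028],"turn":[0,0,0],"grip":0}

```text
time: 9.8
tcp_pos: [0.578, 0.1222, 0.1812]
ee_rot: [[-0.406, 0.914, -0.002], [0.914, 0.406, -0.0], [0.0, -0.002, -1.0]]
ft_force: [0.1, -0.1, -0.6]
gripper_width: 0.0367
```

```bash
python3 mv.py .578 .1225 .171 24; python3 - <<'E'
from workcell import robot
from h import *
a=np.linspace(0,2*np.pi,80)
x,y,z=robot.state()["tcp_pos"]; z0=z-.0127
p=robot.get_image("side"); x0,y0,W,H=235,140,50,60;f=10
b=cv2.resize(p["img"][y0:y0+H,x0:x0+W],None,fx=f,fy=f,interpolation=2);cv2.imwrite("pics/h_raw.png",b)
E
```

```text
t 9.8 tcp [0.578  0.1222 0.1812] jaw 23.9 lin [0.0003 0.0001 0.0102] turn [-0.1  -0.03 -0.07] F [ 0.1 -0.1 -0.6] w 0.0367 j [ 0.15  0.43  1.46 -0.    1.25 -0.27]
```

View pics/h_raw.png

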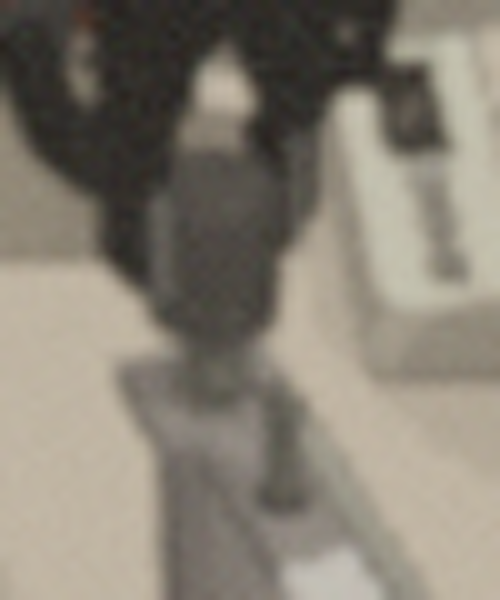

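Emit:
step_arm:
  deltas:
    - {"linear":[0,-0.001,0.002],"turn":[0,0,0],"grip":0}
    - {"linear":[0,-0.001,0.004],"turn":[0,0,0],"grip":0}
    - {"linear":[0,-0.001,0.006],"turn":[0,0,0],"grip":0}
    - {"linear":[0,-0.001,0.008],"turn":[0,0,0],"grip":0}
    - {"linear":[0,-0.001,0.01],"turn":[0,0,0],"grip":0}

```text
time: 10.35
tcp_pos: [0.5775, 0.122, 0.1721]
ee_rot: [[-0.406, 0.914, -0.0], [0.914, 0.406, -0.0], [-0.0, -0.0, -1.0]]
ft_force: [-0.3, 1.7, -0.1]
gripper_width: 0.0366
```

Emit:
step_arm:
  deltas:
    - {"linear":[0.001,0,0.002],"turn":[0,0,0],"grip":0}
    - {"linear":[0.001,0,0.004],"turn":[0,0,0],"grip":0}
    - {"linear":[0.001,0,0.006],"turn":[0,0,0],"grip":0}
    - {"linear":[0.001,0,0.007],"turn":[0,0,0],"grip":0}
    - {"linear":[0.001,0,0.007],"turn":[0,0,0],"grip":0}

```text
time: 10.85
tcp_pos: [0.5771, 0.1231, 0.1652]
ee_rot: [[-0.406, 0.914, 0.0], [0.914, 0.406, 0.0], [0.0, 0.0, -1.0]]
ft_force: [1.4, 3.2, -1.0]
gripper_width: 0.0362
```

Emit:
step_arm:
  deltas:
    - {"linear":[0.001,0.001,0.001],"turn":[0,0,0],"grip":0}
    - {"linear":[0.001,0.001,0.003],"turn":[0,0,0],"grip":0}
    - {"linear":[0.001,0.001,0.005],"turn":[0,0,0],"grip":0}
    - {"linear":[0.001,0.001,0.007],"turn":[0,0,0],"grip":0}
    - {"linear":[0.001,0.001,0.008],"turn":[0,0,0],"grip":0}
  squeeze: 80

```text
time: 11.35
tcp_pos: [0.5779, 0.1246, 0.1581]
ee_rot: [[-0.406, 0.914, 0.001], [0.914, 0.406, 0.001], [0.0, 0.002, -1.0]]
ft_force: [-0.4, 4.2, 3.1]
gripper_width: 0.036
```

Emit:
step_arm:
  deltas:
    - {"linear":[0.001,0,0.002],"turn":[0,0,0],"grip":0}
    - {"linear":[0.001,0,0.004],"turn":[0,0,0],"grip":0}
    - {"linear":[0.001,0,0.006],"turn":[0,0,0],"grip":0}
    - {"linear":[0.001,0,0.008],"turn":[0,0,0],"grip":0}
    - {"linear":[0.001,0,0.008],"turn":[0,0,0],"grip":0}

```text
time: 11.85
tcp_pos: [0.5773, 0.1251, 0.1525]
ee_rot: [[-0.406, 0.914, 0.002], [0.914, 0.406, -0.0], [-0.001, 0.002, -1.0]]
ft_force: [-16.3, -1.3, 32.6]
gripper_width: 0.036
```

```bash
python3 mv.py .578 .1235 .1527 24; python3 - <<'E'
from workcell import robot
from h import *
p=robot.get_image("side"); x0,y0,W,H=235,140,50,60;f=10
b=cv2.resize(p["img"][y0:y0+H,x0:x0+W],None,fx=f,fy=f,interpolation=2);cv2.imwrite("pics/i_raw.png",b)
E
```

```text
t 11.85 tcp [0.5773 0.1251 0.1525] jaw 23.9 lin [-0.0017  0.     -0.0002] turn [ 0.09  0.04 -0.06] F [-16.3  -1.3  32.6] w 0.036 j [ 0.15  0.46  1.49 -0.    1.19 -0.27]
```

View pics/i_raw.png

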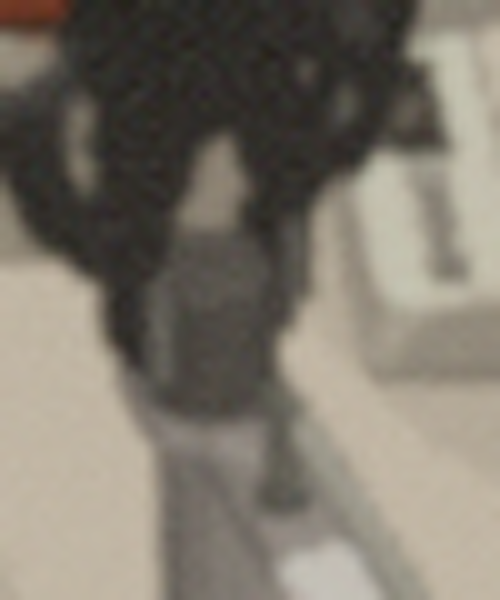

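Emit:
step_arm:
  deltas:
    - {"linear":[0,-0.001,-0.001],"turn":[0,0,0],"grip":0}
    - {"linear":[0,-0.001,-0.0015],"turn":[0,0,0],"grip":0}
    - {"linear":[0,-0.002,-0.0015],"turn":[0,0,0],"grip":0}
    - {"linear":[0,-0.002,-0.0015],"turn":[0,0,0],"grip":0}
    - {"linear":[0,-0.002,-0.0015],"turn":[0,0,0],"grip":0}

```text
time: 12.4
tcp_pos: [0.5768, 0.1248, 0.1527]
ee_rot: [[-0.406, 0.914, 0.005], [0.914, 0.406, 0.001], [-0.001, 0.005, -1.0]]
ft_force: [3.9, 4.4, 12.4]
gripper_width: 0.0364
```

Emit:
step_arm:
  deltas:
    - {"linear":[0,0,0],"turn":[0,0,0],"grip":0}
    - {"linear":[0,0,0],"turn":[0,0,0],"grip":0}
    - {"linear":[0,0,0],"turn":[0,0,0],"grip":0}
    - {"linear":[0,0,0],"turn":[0,0,0],"grip":0}
    - {"linear":[0,0,0],"turn":[0,0,0],"grip":0}

```text
time: 12.9
tcp_pos: [0.5768, 0.1248, 0.1527]
ee_rot: [[-0.406, 0.914, 0.005], [0.914, 0.406, 0.001], [-0.001, 0.005, -1.0]]
ft_force: [4.4, 4.9, 12.4]
gripper_width: 0.0363
```

Emit:
step_arm:
  deltas:
    - {"linear":[0,0.0005,0.0006],"turn":[0,0,0],"grip":0}
    - {"linear":[0,0.0005,0.0006],"turn":[0,0,0],"grip":0}
    - {"linear":[0,0.0005,0.0006],"turn":[0,0,0],"grip":0}
    - {"linear":[0,0.0005,0.0006],"turn":[0,0,0],"grip":0}
    - {"linear":[0,0.0005,0.0006],"turn":[0,0,0],"grip":0}

```text
time: 13.4
tcp_pos: [0.5769, 0.1248, 0.1527]
ee_rot: [[-0.406, 0.914, 0.004], [0.914, 0.406, 0.001], [-0.001, 0.004, -1.0]]
ft_force: [-1.3, 3.3, 19.5]
gripper_width: 0.0362
```

```bash
python3 - <<'E'
from workcell import robot
from h import *
p=robot.get_image("side"); cv2.imwrite("pics/k_side.png",p["img"])
x0,y0,W,H=225,130,75,100;f=6
sx,sy=.578,.1235;a=np.linspace(0,2*np.pi,80)
b=cv2.resize(p["img"][y0:y0+H,x0:x0+W],None,fx=f,fy=f,interpolation=2)
for r,z in((.0195,.14),(.018,.184)): cv2.polylines(b,[np.int32((proj(p,[[sx+r*np.cos(t),sy+r*np.sin(t),z] for t in a])-[x0,y0]+.5)*f)],True,(0,255,0),1)
cv2.imwrite("pics/k.png",b); s=robot.state();print(s["time"],s["tcp_pos"],s["ft_force"],s["ft_torque"])
E
```

```text
13.45 [0.57684298 0.12485033 0.15264246] [-0.81564685  3.01834185 20.12456571] [ 0.360392    0.49907519 -0.00200886]
```

View pics/k.png

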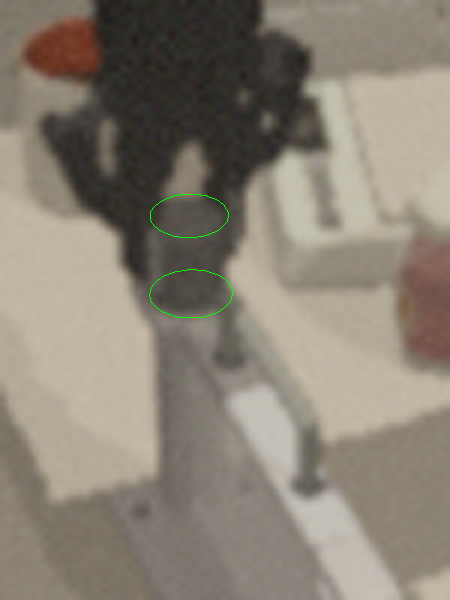

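View pics/k_side.png

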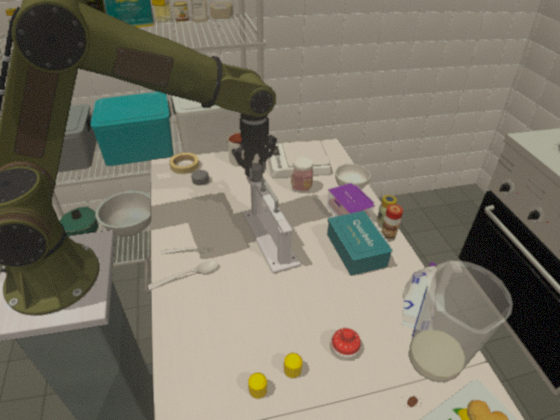

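```bash
python3 -c "
from workcell import robot
print(robot.hand_in()); s=robot.state(); print(s['time'],s['tcp_pos'],s['ft_force'],s['gripper_width'])"
```

```text
the job is handed in; nothing more can be done
None
the job is handed in; nothing more can be done
```

I gripped the handle and slid the panel down 78 mm until it hit its stop at about 20 N. I then took the grey ribbed cap and pressed it over the stud until it met a hard stop. I handed in at 13.45 s of robot time, still gripping the cap and pressing down with about 20 N.

**Checks that agreed:**
- **Panel down:** the pictures taken after lowering it showed the panel on the posts with the eye round the stud. I did not measure the panel again once the cap was on.
- **Cap home:** the tool was 12.6 mm above seat height at the end. It was 12.7 mm above the table when I gripped the cap there, so the cap's underside is on the rail. Its height did not change by more than 0.2 mm between 12 N and 33 N of push.
- **Grip and position:** the jaws held at 36 mm, the tool tilt was about 0.004 rad, and the tool was within 2 mm of the measured stud axis.
- **Bystanders:** the wide cap, jam jar and kitchen timer were where they started in the last side picture, judged by eye only.

**Checks that disagreed or were not made:**
- **Picture of the cap:** in the side picture the cap sat about 1 pixel (about 2–3 mm) higher than predicted. The same offset showed before the cap touched the stud, so I took it as camera or calibration bias.
- **Click:** I did not see the force peak of the click itself. It read 3 N with the underside at about 5 mm, then the hard stop.
- **Peak force:** the push briefly reached 33 N down and 16 N sideways, and I eased it before handing in.

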